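Hand-brake check on the bench: spin the disc, then hold the pull at the gauge

ROBOT

A 6-joint arm with a two-finger parallel gripper is mounted at the origin on the work surface. World frame = base frame: x ahead of the robot, y to its left, z up, the work surface at z = 0. Lengths are in mm, angles in rad, forces in N, time in s.
With the tool pointing down it reaches from about 275 to 750 mm from the base axis. Payload 10.2 kg.
Tool frame: the origin (TCP) lies where the fingers leave the gripper's body, on its centre line; the fingertips stand 73 mm ahead of it and the grasp point (between the pads) lies 54 mm ahead of it; z points along the fingers, y is the line along which they close (so a half turn about z gives the same grasp; the last joint's range is limited). The gripper opens to 85 mm and grips with 20 to 120 N. Pads are 22 mm wide; open, the fingers measure 114 mm over their backs; the gripper's body (76 mm by 85 mm) begins 54 mm behind the grasp point. The pads swing forward as they close: fully open they stand 13 mm farther back than shut.
Start: joints at [1.007, 0.313, 1.498, -0, 1.331, -0.223], TCP at [175.49, 494.808, 303.894] pointing down, gripper open.
Joint ranges: [-2.94, 2.94], [-0.97, 2.17], [0.19, 2.56], [-1.23, 4.37], [0.02, 3.11], [-2.88, 2.88]. Speed limits (rad/s): [2.39, 2.39, 3.01, 3.14, 3.14, 3.14].

INTERFACE

Orientations are given as a unit quaternion [w, x, y, z].
In Python, from rig import ctrl gives the robot as it stands.
- The arm moves only by the shell command python3 -m creep 'ROWS' [OPENING] [FORCE]. ROWS is JSON, a list that holds one entry, the list of rows, each a list of 6 numbers: the shift along the world's x, y, z in units of 25 mm (1.0 is 25 mm), then the turn, a rotation vector about the world's x, y, z in units of 5 degrees (1.0 is 5 degrees). In form: [[[x, y, z, ax, ay, az], ...]]. A call has 1 to 20 rows; each row is the pose to reach, as a shift and turn from the pose commanded when the call began; what a row does not reach only later rows make up. A row lasts 1/12 s, in which the tool goes at most 41.7 mm and 7.16 degrees, less where a joint would pass 70% of its speed; a pose out of reach is approached as far as the arm can. A call with a gripper value outside its range is refused whole. OPENING is the finger opening in mm, from 0 to 85.4, set as the call begins (- or left out, the last holds). The fingers move at their own pace and stop on an object; FORCE is the grip in N (left out, the last holds). Time passes only in rows, so rows that repeat a pose let the fingers close. It gives the time, the measured TCP pose, the force, the opening and the grip force at its end, in the units of the state.
- ctrl.sense(): the state, without advancing time (a new reading comes with each control period).
- ctrl.capture(name): name is "scene" or "top" or "wrist"; returns a dict with "image" (480x640x3 uint8, red, green, blue), "fx", "fy", "cx", "cy" (pixels), "R" (3x3) and "t" (3): a world point X has camera coordinates R X + t. Camera axes: x right, y down, z forward; pixel columns grow to the right and rows downward; lengths in mm; the calibration is good to about 2 mm. The wrist camera is an equidistant fisheye: a pixel r from the principal point sees the ray r / f radians off the axis. A picture is of the moment at which its call begins. There is no depth.
- ctrl.finish_job(): hands the job in; it is judged then, once.
The state is a dict: "time_s": time; "joints": joint angles; "dq": joint speeds; "tau": joint torques, N m; "eef_pos": TCP position; "ee_rot": TCP orientation; "force": force on the tool from outside, world axes, zero at the start; "wrist_torque": the same for the moment, N m; "grip_width": opening from 0.0 (shut) to 1.0 (fully open); "grip_force": force on a finger pad.
Only numpy, scipy, OpenCV 4.12 (cv2) and the standard library are available. Lean on these libraries where they do the work, as an engineer would, in place of code of your own. Each camera call takes 0.05 s, during which the arm holds its last target. There are 200 camera calls.

TASK

Check the hand brake on the bench jig: with the brake pull still fully in, turn the brake disc by its guide pin through at least one full turn, either way round, to feel that it runs free. Then draw the spring-loaded pull out until its grip bar stands in line with the two pointed gauge pins, and keep it there with the gripper: finish while still holding it, because it springs back if let go. Leave the tools and parts lying around the jig where they are.

Things in the scene. Friction and masses are not known exactly. Their poses are not given: they have to be found in the camera images.
- stand: Fixed hub stand under the brake disc. Origin: on the disc's vertical turning axis, 10 mm above the table; its yaw is arbitrary. The fixed caliper block over the disc's rim, towards the pull, is 100 mm high (bolt heads 106 mm) and does not hinder the disc or its pin.
- disc (a joint): Turning angle of the brake disc (rad), 0 at the start, positive anticlockwise from above, no stop within three turns; light friction (0.12 N m), stays where it is left. Cast iron disc, 240 mm across, lying flat (ring 45 to 67 mm above the table), with a raised hat 156 mm across, its top 95 mm above the table.
- pin (a point): Grip point on the guide pin: a plain upright steel pin, 20 mm in diameter, in one of the disc's five bolt holes, its axis 56 mm from the disc's axis. This point is on the pin's axis, 160 mm above the table; the 20 mm part reaches from 105 to 180 mm. It goes round with the disc; being round it can turn between the fingers.
- pull: Steel bow handle on a rod from a spring barrel (its top 73 mm high, 30 mm from the bar). Origin: middle of the level grip bar, 105 mm above the table, 14 mm thick, 80 mm long along own x, uprights at its ends, rod 50 mm below; grip from above, fingers on -y and +y sides. Slides along own -y (away from disc), 95 mm at most; fully in at the start; spring 9 N there, plus 1.1 N per 10 mm.
- gauge: Fixed gauge, the mark: a flat steel strip across the jig below the pull's rod, with two upright pins, 10 mm thick, pointed tips 100 mm above the table, at x = -65 and +65 mm; the bar passes between them. Origin: midway, 10 mm above the table, below the bar's path; axes parallel to the pull's. The bar is at the mark when its y in this frame is 0, after 40 to 72 mm of travel.
- impact_wrench: Bystander: air impact wrench lying on its side, body 150 x 64 x 64 mm along its x, handle to its +y (158 mm); origin under the middle of its body.
- brake_pad: Bystander: loose brake pad lying flat, 55 x 110 x 17 mm; origin at the centre of its underside.
- socket: Bystander: upright steel socket, 28 mm in diameter, 50 mm tall; origin at the centre of its underside.
- wrench: Bystander: steel spanner lying flat, 170 mm long along its x.

How it is judged:
By the outcome, as a careful person would: the job done as asked, in the order asked, and still so for the second after the job is handed in, while the arm keeps its last pose, push and grip.
It also fails if it takes over 64 s, if anything falls off the work surface, if the arm or the gripper's body presses on something with over 40 N, if the wrist force passes 120 N, or if a joint passes its speed limit or range.

## Working session

There is one attempt and no reset: what is moved stays moved. The work goes in short steps, Python scripts to look and compute and a shell command to move; the robot and the scene stay as the last step left them, time stands still between calls to the robot, and variables do not carry over. Pictures are saved under pics/ and viewed, at most 14 in all, crops included, and the job is handed in when it is done.

```bash
mkdir -p pics; ls; cat > h.py <<'E'
from rig import ctrl
import numpy as np, cv2, json
def snap(n,f):
    c=ctrl.capture(n); cv2.imwrite('pics/'+f,cv2.cvtColor(c['image'],cv2.COLOR_RGB2BGR))
    np.savez('pics/'+f+'.npz',**{k:np.array(v) for k,v in c.items() if k!='image'})
def ray(f,u,v):
    c=np.load('pics/'+f+'.npz'); d=np.array([(u-c['cx'])/c['fx'],(v-c['cy'])/c['fy'],1.])
    R=c['R'];o=-R.T@c['t']; return o,R.T@d
def onz(f,u,v,z):
    o,d=ray(f,u,v); return o+d*(z-o[2])/d[2]
def proj(f,X):
    c=np.load('pics/'+f+'.npz'); p=c['R']@np.array(X,float)+c['t']; return c['fx']*p[0]/p[2]+c['cx'],c['fy']*p[1]/p[2]+c['cy']
E
python3 - <<'E'
from h import *
snap('scene','s1.png'); snap('top','t1.png'); print(ctrl.sense())
E
```

```text
pics
{'time_s': 0.1, 'joints': array([ 1.00657764e+00,  3.13393319e-01,  1.49832238e+00,  2.38654792e-06,
        1.33099655e+00, -2.23386173e-01]), 'dq': array([-0.00059558, -0.00223739, -0.00199377, -0.00016955,  0.00026468,
        0.00158296]), 'tau': array([ 1.62620174e-03, -4.12896216e+01, -2.60138583e+01, -1.90317141e-04,
        3.06878937e-03, -7.06817082e-05]), 'eef_pos': array([175.42290406, 494.68180867, 303.4072098 ]), 'ee_rot': array([-2.15864981e-04,  1.69592843e-01,  9.85514056e-01, -5.16501640e-04]), 'force': array([ 0.09838846,  0.0530413 , -0.10726438]), 'wrist_torque': array([-0.05949073,  0.03143997, -0.04097143]), 'grip_force': 0.0, 'grip_width': 0.9998486592115665}
```

View pics/s1.png

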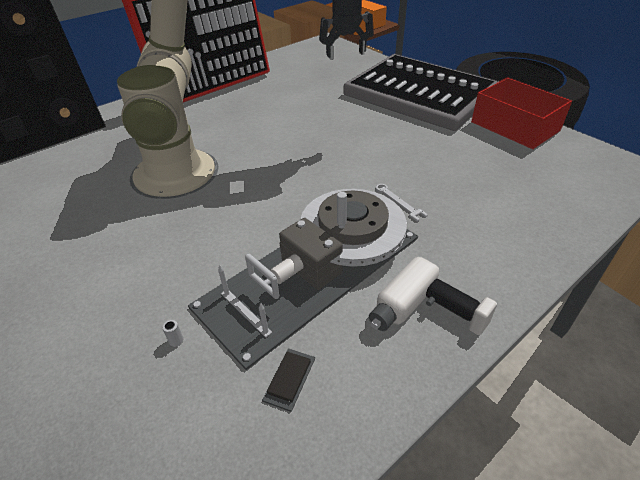

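View pics/t1.png

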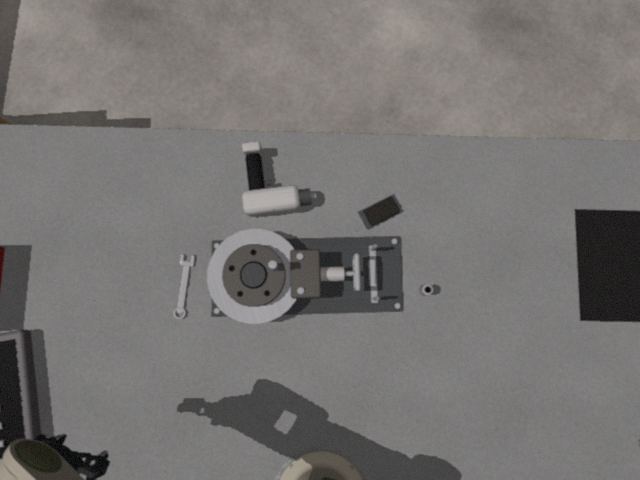

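The top view shows the disc at about (253,275), the pin at (272,265), the bar at about x=357, the gauge pins at about (373,247) and (376,298), and the wrench left of the disc. I'll enlarge it next.

```bash
python3 - <<'E'
from h import *
a=cv2.imread('pics/t1.png')[222:328,200:412]
cv2.imwrite('pics/t1c.png',cv2.resize(a,(795,398),interpolation=cv2.INTER_CUBIC))
print(onz('t1.png',253,275,95),onz('t1.png',272,265,180))
E
```

```text
[543.27039991 179.27724516  95.        ] [561.85683898 126.91905038 180.        ]
```

View pics/t1c.png

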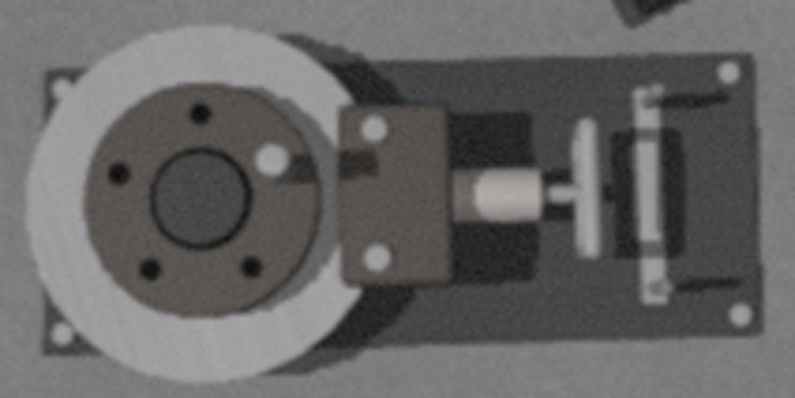

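The enlarged crop shows the hat centre at (202,199), pin top at (272,160), and bar ends at (585,119) and (590,257). The strip ends are at (648,88) and (655,302), with gauge pin tips near (650,98) and (658,287).

```bash
python3 - <<'E'
from h import *
f=lambda u,v,z:onz('t1.png',200+u/3.75-.4,222+v/3.755-.4,z).round(1)
hat=f(202,199,95);ring=f(205,204,67);pin=f(272,160,180)
print('hat',hat,'ring',ring,'pin',pin, np.linalg.norm((pin-hat)[:2]))
b1,b2=f(585,119,112),f(590,257,112);print('bar',b1,b2,(b1+b2)/2,np.linalg.norm(b1-b2))
s1,s2=f(648,88,14),f(655,302,14);print('strip',s1,s2,(s1+s2)/2,np.linalg.norm(s1-s2))
print('tips',f(650,98,100),f(658,287,100))
d=b1-b2;print('barang',np.degrees(np.arctan2(d[0],d[1])), [f(*p,5) for p in [(62,90),(728,72),(740,315),(62,333)]])
c=np.load('pics/t1.png.npz');print(-c['R'].T@c['t'])
E
python3 - <<'E'
import sys; sys.path.insert(0,'.')
import cv2
a=cv2.imread('pics/s1.png')[180:370,180:420]
cv2.imwrite('pics/s1c.png',cv2.resize(a,(758,600),interpolation=cv2.INTER_CUBIC))
E
```

```text
hat [544.3 178.2  95. ] ring [542.8 179.2  67. ] pin [563.7 126.7 180. ] 55.03280839644658
bar [600.8 -70.8 112. ] [511.5 -75.  112. ] [556.15 -72.9  112.  ] 89.39871363727775
strip [ 634.7 -124.1   14. ] [ 484.9 -129.9   14. ] [ 559.8 -127.    14. ] 149.91224099452324
tips [ 617.  -114.6  100. ] [ 493.5 -120.6  100. ]
barang 87.30722204693882 [array([624.8, 290.3,   5. ]), array([ 648.6, -182.2,    5. ]), array([ 477.3, -190.7,    5. ]), array([454.7, 282.1,   5. ])]
[ 467.33292644   38.96348632 1315.93102325]
```

View pics/s1c.png

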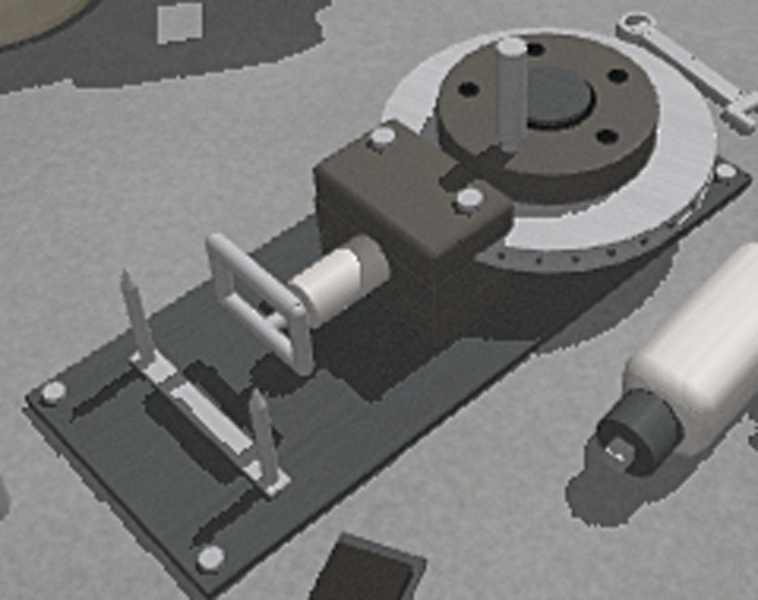

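The scene crop shows gauge tips at (126,272) and (258,392), bar top ends at (213,238) and (300,305), and pin top centre at (512,46). I'll cross-check these against the top view.

```bash
python3 - <<'E'
from h import *
def tri(a,b):
    A=np.zeros((3,3));B=np.zeros(3);rs=[ray('t1.png',200+a[0]/3.75-.4,222+a[1]/3.755-.4),ray('s1.png',180+b[0]/3.158-.35,180+b[1]/3.158-.35)]
    for o,d in rs:
        P=np.eye(3)-np.outer(d,d)/(d@d);A+=P;B+=P@o
    return np.linalg.solve(A,B).round(1)
g=lambda u,v,z:onz('s1.png',180+u/3.158-.35,180+v/3.158-.35,z).round(1)
print('scene tips',g(126,272,100),g(258,392,100))
print('scene bar',g(213,238,112),g(300,305,112)); print('pin',g(512,46,180))
print(tri((272,160),(512,46)))
# predictions back-projected
for X in [(556.5-2,-126.,100)]: pass
print('strip',g(147,355,14),g(276,489,14), 'hat', g(548,107,95))
E
```

```text
scene tips [ 497.5 -130.   100. ] [ 628.  -122.6  100. ]
scene bar [519.6 -79.  112. ] [599.9 -71.5 112. ]
pin [565.1 126.9 180. ]
[564.1 127.2 179.2]
strip [ 491.3 -128.2   14. ] [ 633.4 -125.3   14. ] hat [551.8 173.6  95. ]
```

```bash
python3 -m creep '[[[0.5,-0.5,0,0,0,0.2],[1.5,-1.4,0,0,0,0.6],[2.5,-2.4,0,0,0,1],[3.6,-3.4,0,0,0,1.4],[4.7,-4.4,0,0,0,1.8],[5.8,-5.5,0,0,0,2.2],[6.9,-6.5,0,0,0,2.6],[8,-7.6,0,0,0,3],[9.1,-8.6,0,0,0,3.4],[10.2,-9.6,0,0,0,3.8],[11.3,-10.7,0,0,0,4.2],[12.4,-11.7,0,0,0,4.44],[13.4,-12.7,0,0,0,4.44],[14.3,-13.5,0,0,0,4.44],[15,-14.2,0,0,0,4.44],[15.4,-14.56,0,0,0,4.44],[15.55,-14.71,0,0,0,4.44],[15.55,-14.71,0,0,0,4.44],[15.55,-14.71,0,0,0,4.44],[15.55,-14.71,0,0,0,4.44]]]' 55 30; python3 - <<'E'
from h import *
snap('wrist','w1.png');print({k:ctrl.sense()[k] for k in('eef_pos','ee_rot','joints','force')})
E
```

```text
time_s: 1.77
eef_pos: [563.5, 128.2, 304.1]
ee_rot: [-0.0, -0.024, 1.0, 0.0]
force: [-0.6, 0.0, 0.6]
grip_width: 0.649
grip_force: 0.0
{'eef_pos': array([563.52993361, 128.1428524 , 304.15243824]), 'ee_rot': array([ 4.28766662e-05, -2.40439758e-02,  9.99710898e-01,  8.06229445e-05]), 'joints': array([ 2.09149088e-02,  4.30291451e-01,  1.33042580e+00,  1.64473645e-04,
        1.38079016e+00, -1.59800506e+00]), 'force': array([-0.29475093, -0.31597148, -0.21755746])}
```

View pics/w1.png

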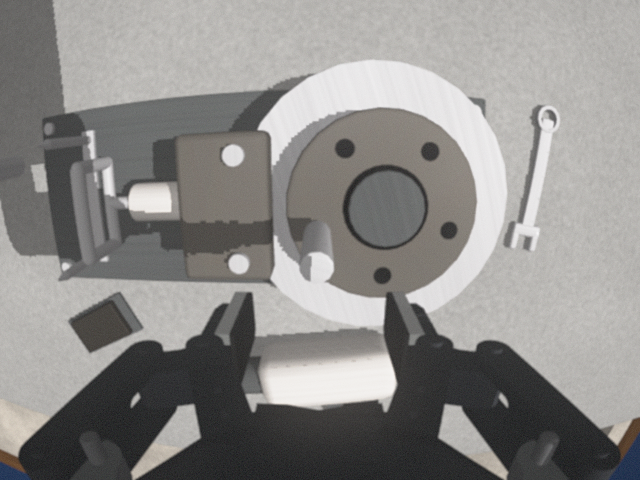

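The wrist view shows the pin top at (316,267), hat centre near (385,207), and bar ends near (80,165) and (88,262). The pin lies between the fingers laterally, so I'll check its position with the fisheye model.

```bash
cat >> h.py <<'E'
def fonz(f,u,v,z):
    c=np.load('pics/'+f+'.npz'); p=np.array([(u-c['cx'])/c['fx'],(v-c['cy'])/c['fy']]);r=np.hypot(*p)
    d=np.r_[p/r*np.sin(r),np.cos(r)]; R=c['R'];o=-R.T@c['t'];d=R.T@d; return (o+d*(z-o[2])/d[2]).round(1)
E
python3 - <<'E'
from h import *
f='w1.png'
print('pin',fonz(f,316,267,180),'hub',fonz(f,385,207,95),'holes',[fonz(f,*p,95) for p in[(345,148),(430,151),(448,230),(382,275)]])
E
```

```text
pin [563.8 127.7 180. ] hub [544.1 179.8  95. ] holes [array([500.6, 146. ,  95. ]), array([497.8, 211.9,  95. ]), array([559.8, 234.3,  95. ]), array([600.7, 182.9,  95. ])]
```

```bash
python3 -m creep '[[[0,0,-0.3,0,0,0],[0,0,-0.8,0,0,0],[0,0,-1.3,0,0,0],[0,0,-1.8,0,0,0],[0,0,-2.3,0,0,0],[0,0,-2.8,0,0,0],[0,0,-3.2,0,0,0],[0,0,-3.5,0,0,0],[0,0,-3.6,0,0,0],[0,0,-3.6,0,0,0]]]' 55 30; python3 -m creep '[[[0,0,0,0,0,0],[0,0,0,0,0,0],[0,0,0,0,0,0],[0,0,0,0,0,0],[0,0,0,0,0,0],[0,0,0,0,0,0],[0,0,0,0,0,0],[0,0,0,0,0,0]]]' 15 30
python3 - <<'E'
import numpy as np
a0=np.arctan2(-51.9,19.6)
for lab,s in(('ccw',1),):
  for k in range(0,41):
    a=np.radians(10*k); p=56*np.array([np.cos(a0+a),np.sin(a0+a)])-56*np.array([np.cos(a0),np.sin(a0)])
    print(10*k,(p/25).round(2))
E
```

```text
time_s: 2.65
eef_pos: [564.1, 127.2, 213.4]
ee_rot: [-0.0, -0.023, 1.0, -0.0]
force: [1.1, 0.3, 0.7]
grip_width: 0.642
grip_force: 0.0
time_s: 3.32
eef_pos: [564.6, 126.7, 214.6]
ee_rot: [0.001, -0.023, 1.0, -0.0]
force: [0.2, -3.5, 5.2]
grip_width: 0.221
grip_force: 30.1
0 [0. 0.]
10 [0.35 0.17]
20 [0.67 0.4 ]
30 [0.94 0.68]
40 [1.16 1.  ]
50 [1.32 1.35]
60 [1.42 1.73]
70 [1.45 2.12]
80 [1.41 2.51]
90 [1.3  2.89]
100 [1.13 3.24]
110 [0.91 3.56]
120 [0.63 3.83]
130 [0.31 4.05]
140 [-0.05  4.21]
150 [-0.43  4.31]
160 [-0.82  4.34]
170 [-1.21  4.3 ]
180 [-1.58  4.19]
190 [-1.93  4.02]
200 [-2.25  3.79]
210 [-2.52  3.51]
220 [-2.74  3.19]
230 [-2.91  2.84]
240 [-3.    2.46]
250 [-3.03  2.07]
260 [-2.99  1.68]
270 [-2.89  1.3 ]
280 [-2.72  0.95]
290 [-2.49  0.64]
300 [-2.21  0.36]
310 [-1.89  0.14]
320 [-1.53 -0.02]
330 [-1.15 -0.11]
340 [-0.76 -0.14]
350 [-0.38 -0.11]
360 [-0. -0.]
370 [0.35 0.17]
380 [0.67 0.4 ]
390 [0.94 0.68]
400 [1.16 1.  ]
```

```bash
python3 -m creep '[[[0.17,0.08,0,0,0,0],[0.35,0.17,0,0,0,0],[0.67,0.4,0,0,0,0],[0.94,0.68,0,0,0,0],[1.16,1,0,0,0,0],[1.32,1.35,0,0,0,0],[1.42,1.73,0,0,0,0],[1.45,2.12,0,0,0,0],[1.41,2.51,0,0,0,0],[1.3,2.89,0,0,0,0],[1.3,2.89,0,0,0,0]]]'; python3 -c "
from h import *
s=ctrl.sense();print(s['force'],s['wrist_torque'],s['eef_pos'])"
```

```text
time_s: 4.23
eef_pos: [596.6, 201.1, 214.4]
ee_rot: [0.001, -0.024, 1.0, 0.001]
force: [1.6, 4.2, 4.3]
grip_width: 0.225
grip_force: 31.2
[1.6216943  4.16457736 4.29014775] [ 0.56855027 -0.37331542  0.09838941] [596.62078149 201.13224075 214.40013566]
```

```bash
python3 -m creep '[[[-0.08,0.18,0,0,0,0],[-0.17,0.35,0,0,0,0],[-0.39,0.67,0,0,0,0],[-0.67,0.94,0,0,0,0],[-0.99,1.16,0,0,0,0],[-1.35,1.32,0,0,0,0],[-1.73,1.42,0,0,0,0],[-2.12,1.45,0,0,0,0],[-2.51,1.41,0,0,0,0],[-2.88,1.3,0,0,0,0],[-3.23,1.13,0,0,0,0],[-3.55,0.9,0,0,0,0],[-3.82,0.62,0,0,0,0],[-4.04,0.3,0,0,0,0],[-4.21,-0.05,0,0,0,0],[-4.3,-0.43,0,0,0,0],[-4.33,-0.82,0,0,0,0],[-4.29,-1.21,0,0,0,0],[-4.19,-1.59,0,0,0,0],[-4.19,-1.59,0,0,0,0]]]'; python3 -c "
from h import *
s=ctrl.sense();print(s['force'],s['wrist_torque'],s['eef_pos'])"
```

```text
time_s: 5.9
eef_pos: [482.0, 156.4, 210.1]
ee_rot: [-0.018, -0.024, 1.0, -0.005]
force: [-59.5, -29.5, 19.3]
grip_width: 0.18
grip_force: 76.2
[-59.46733769 -29.49180319  19.33266993] [-4.53098408  9.45258676 -0.33186064] [481.96419463 156.38447023 210.06911135]
```

```bash
python3 - <<'E'
from h import *
snap('scene','s2.png');snap('wrist','w2.png');snap('top','t2.png')
a=cv2.imread('pics/s2.png')[40:270,250:450];b=cv2.imread('pics/w2.png')
cv2.imwrite('pics/c2.png',np.hstack([cv2.resize(a,(400,460),interpolation=cv2.INTER_CUBIC),cv2.resize(b,(400,460))]))
print(ctrl.sense()['force'],ctrl.sense()['joints'])
E
```

```text
[-59.03769724 -31.68597638  20.42533965] [ 0.08477211  0.38349418  1.66004543 -0.00786056  1.1355428  -1.52991201]
```

View pics/c2.png

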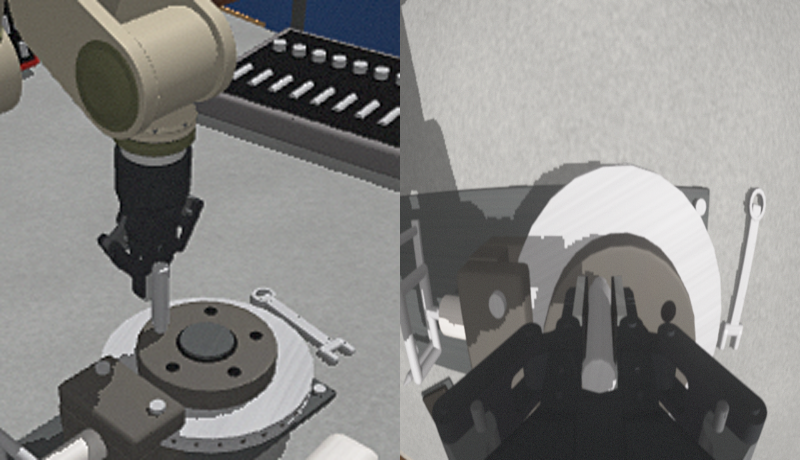

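The picture shows the pin still between the fingers but off at the +x edge of the pads. I'll locate it and the holes precisely in the top view.

```bash
python3 - <<'E'
from h import *
a=cv2.imread('pics/t2.png')[222:328,200:306];b=cv2.imread('pics/s2.png')[165:225,300:390]
cv2.imwrite('pics/c3.png',np.hstack([cv2.resize(a,(400,400),interpolation=cv2.INTER_CUBIC),cv2.resize(b,(400,400)[:1]+(267,),interpolation=cv2.INTER_CUBIC) if 0 else cv2.copyMakeBorder(cv2.resize(b,(400,267),interpolation=cv2.INTER_CUBIC),0,133,0,0,0)]))
E
```

```text
(no output)
```

View pics/c3.png

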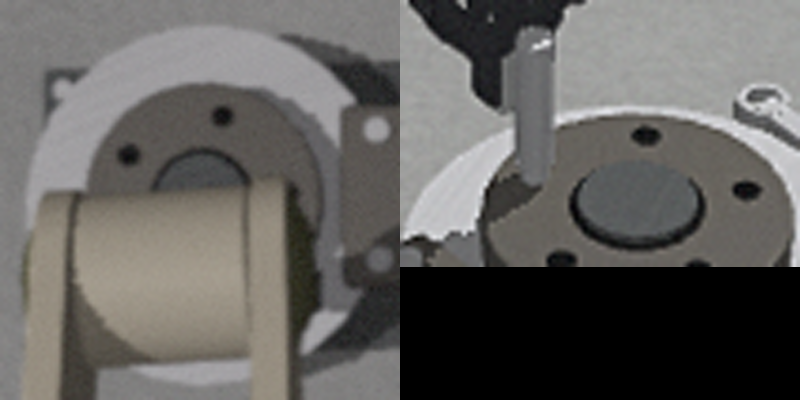

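The top crop shows holes at (222,117) and (129,155). The scene crop shows the pin top at (138,42), measured from that panel's left edge.

```bash
python3 - <<'E'
from h import *
c=np.array([544.4,179.2])
for p in[(222,117),(129,155)]:
    X=onz('t2.png',200+p[0]/3.774-.4,222+p[1]/3.774-.4,95)[:2]; v=X-c; print('hole',X,np.hypot(*v),np.degrees(np.arctan2(v[1],v[0])))
P=onz('s2.png',300+138/4.444-.4,165+42/4.444-.4,180);print('pin',P,P[:2]-c,np.degrees(np.arctan2(P[1]-c[1],P[0]-c[0])))
print('start',np.degrees(np.arctan2(-51.9,19.6)), ctrl.sense()['eef_pos'])
E
```

```text
hole [598.8690916  168.02907221] 55.60280179202341 -11.58993527771062
hole [572.55227282 227.68655015] 56.06688872192614 59.85968193042185
pin [498.41783407 155.81847462 180.        ] [-45.98216593 -23.38152538] -153.0470656128346
start -69.31099012994598 [482.01090884 156.37147711 210.03610004]
```

```bash
python3 -m creep '[[[0,0,0,0,0,0],[0,0,0,0,0,0],[0,0,0,0,0,0],[0,0,0,0,0,0],[0,0,0,0,0,0],[0.05,-0.13,0,0,0,0],[0.05,-0.13,0,0,0,0],[0.05,-0.13,0,0,0,0]]]' 60 40; python3 -c "
from h import *
s=ctrl.sense();print(s['force'],s['wrist_torque'],s['eef_pos'])
snap('top','t3.png')"
```

```text
time_s: 6.72
eef_pos: [493.4, 156.2, 213.9]
ee_rot: [0.0, -0.023, 1.0, 0.0]
force: [0.5, 0.2, -0.4]
grip_width: 0.701
grip_force: 0.0
[ 0.54952042  0.20436278 -0.39129774] [ 0.00067397 -0.00249308 -0.01576625] [493.36650804 156.18331512 213.87435124]
```

Free and centred with no force. I'll turn the tool back by 158° so it can then follow the disc round.

```bash
python3 -m creep '[[[0,0,0,0,0,-0.7],[0,0,0,0,0,-1.9],[0,0,0,0,0,-3.2],[0,0,0,0,0,-4.5],[0,0,0,0,0,-5.8],[0,0,0,0,0,-7.1],[0,0,0,0,0,-8.4],[0,0,0,0,0,-9.7],[0,0,0,0,0,-11],[0,0,0,0,0,-12.3],[0,0,0,0,0,-13.6],[0,0,0,0,0,-14.9],[0,0,0,0,0,-16],[0,0,0,0,0,-16]]]' ; python3 -m creep '[[[0,0,0,0,0,-1],[0,0,0,0,0,-2.3],[0,0,0,0,0,-3.6],[0,0,0,0,0,-4.9],[0,0,0,0,0,-6.2],[0,0,0,0,0,-7.5],[0,0,0,0,0,-8.8],[0,0,0,0,0,-10.1],[0,0,0,0,0,-11.4],[0,0,0,0,0,-12.7],[0,0,0,0,0,-14],[0,0,0,0,0,-15.2],[0,0,0,0,0,-15.7],[0,0,0,0,0,-15.7],[0,0,0,0,0,-15.7]]]'; python3 -m creep '[[[0,0,0,0,0,0],[0,0,0,0,0,0],[0,0,0,0,0,0],[0,0,0,0,0,0],[0,0,0,0,0,0],[0,0,0,0,0,0],[0,0,0,0,0,0],[0,0,0,0,0,0]]]' 12 40;  python3 - <<'E'
from h import *
s=ctrl.sense();print(s['joints'],s['force'],s['wrist_torque'])
snap('wrist','w4.png')
a0=np.radians(204.1)
for k in range(5,126,5):
    a=np.radians(k);print(k,(56/25*np.array([np.cos(a0+a)-np.cos(a0),np.sin(a0+a)-np.sin(a0)])).round(2),end=' ')
E
```

```text
time_s: 7.93
eef_pos: [493.2, 156.3, 213.9]
ee_rot: [0.0, 0.626, 0.78, 0.0]
force: [-0.1, -1.2, 0.1]
grip_width: 0.706
grip_force: 0.0
time_s: 9.18
eef_pos: [493.2, 156.3, 213.9]
ee_rot: [-0.0, 0.977, 0.211, -0.0]
force: [0.4, -0.2, 0.4]
grip_width: 0.705
grip_force: 0.0
time_s: 9.85
eef_pos: [493.2, 156.4, 214.0]
ee_rot: [-0.0, 0.978, 0.21, 0.0]
force: [-1.6, 0.8, 3.2]
grip_width: 0.222
grip_force: 39.3
[8.02727918e-02 3.85774733e-01 1.64440346e+00 1.17613820e-04
 1.11132018e+00 1.22887566e+00] [-1.55652152  0.80775879  3.15972592] [0.13235999 0.22122051 0.13531578]
5 [ 0.09 -0.17] 10 [ 0.19 -0.34] 15 [ 0.31 -0.5 ] 20 [ 0.44 -0.64] 25 [ 0.58 -0.78] 30 [ 0.73 -0.9 ] 35 [ 0.89 -1.01] 40 [ 1.07 -1.1 ] 45 [ 1.25 -1.18] 50 [ 1.43 -1.24] 55 [ 1.62 -1.28] 60 [ 1.81 -1.31] 65 [ 2.01 -1.33] 70 [ 2.2  -1.32] 75 [ 2.4 -1.3] 80 [ 2.59 -1.26] 85 [ 2.78 -1.2 ] 90 [ 2.96 -1.13] 95 [ 3.13 -1.04] 100 [ 3.3  -0.94] 105 [ 3.46 -0.82] 110 [ 3.6  -0.69] 115 [ 3.74 -0.55] 120 [ 3.86 -0.4 ] 125 [ 3.97 -0.24]
```

View pics/w4.png

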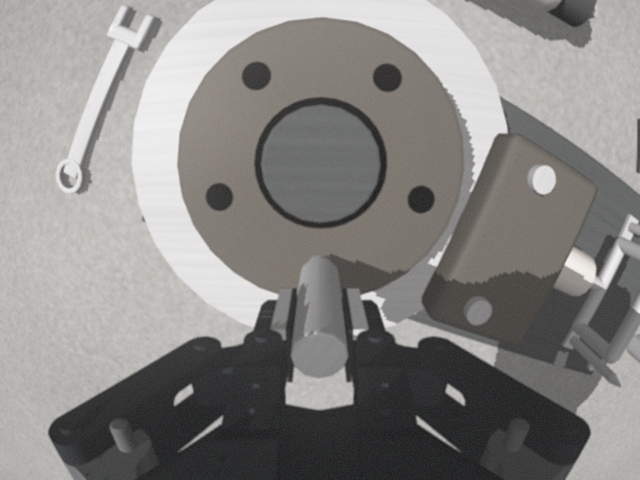

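The pin sits centred between the pads at (320,350). I'll carry on round with the tool following.

```bash
python3 -m creep '[[[0.09,-0.17,0,0,0,1],[0.19,-0.34,0,0,0,2],[0.31,-0.5,0,0,0,3],[0.44,-0.64,0,0,0,4],[0.58,-0.78,0,0,0,5],[0.73,-0.9,0,0,0,6],[0.89,-1.01,0,0,0,7],[1.07,-1.1,0,0,0,8],[1.25,-1.18,0,0,0,9],[1.43,-1.24,0,0,0,10],[1.62,-1.28,0,0,0,11],[1.81,-1.31,0,0,0,12],[2.01,-1.33,0,0,0,13],[2.2,-1.32,0,0,0,14],[2.4,-1.3,0,0,0,15],[2.4,-1.3,0,0,0,15]]]'
```

```text
time_s: 11.23
eef_pos: [554.3, 123.0, 214.0]
ee_rot: [0.001, 0.647, 0.763, 0.0]
force: [-1.6, -4.8, 3.9]
grip_width: 0.223
grip_force: 40.8
```

```bash
python3 -m creep '[[[0.19,0.04,0,0,0,1],[0.38,0.1,0,0,0,2],[0.56,0.17,0,0,0,3],[0.73,0.26,0,0,0,4],[0.9,0.36,0,0,0,5],[1.06,0.48,0,0,0,6],[1.2,0.61,0,0,0,7],[1.34,0.75,0,0,0,8],[1.46,0.9,0,0,0,9],[1.57,1.06,0,0,0,10],[1.57,1.06,0,0,0,10],[1.57,1.06,0,0,0,10]]]'; python3 -m creep '[[[0,0,0,0,0,0],[0,0,0,0,0,0],[0,0,0,0,0,0],[0,0,0,0,0,0],[0,0,0,0,0,0],[0,0,0.4,0,0,0],[0,0,1,0,0,0],[0,0,1.8,0,0,0],[0,0,2.6,0,0,0],[0,0,3.2,0,0,0],[0,0,3.4,0,0,0],[0,0,3.4,0,0,0]]]' 60; python3 - <<'E'
from h import *
s=ctrl.sense();print(s['eef_pos'],s['force'],s['joints'])
E
```

```text
time_s: 12.23
eef_pos: [593.8, 149.4, 214.1]
ee_rot: [0.002, 0.266, 0.964, -0.0]
force: [7.5, -4.8, -1.2]
grip_width: 0.222
grip_force: 40.8
time_s: 13.23
eef_pos: [592.7, 150.4, 300.5]
ee_rot: [0.001, 0.266, 0.964, 0.0]
force: [0.6, -0.3, -1.0]
grip_width: 0.705
grip_force: 0.0
[592.69830669 150.37045606 300.53263257] [ 0.62381394 -0.33800079 -1.04659766] [ 5.70986319e-02  5.08033434e-01  1.22200026e+00  8.44868010e-06
  1.40871601e+00 -9.75698932e-01]
```

Travel is about 398° by the tracked pin angle. Next I'll go above the pull and verify both.

```bash
python3 -m creep '[[[-0.1,-0.4,0,0,0,0.5],[-0.2,-1.3,0,0,0,1.2],[-0.4,-2.3,0,0,0,2],[-0.6,-3.3,0,0,0,2.8],[-0.7,-4.3,0,0,0,3.6],[-0.9,-5.3,0,0,0,4.4],[-1,-6.3,0,0,0,5.2],[-1.2,-7.3,0,0,0,6],[-1.3,-8.2,0,0,0,6.5],[-1.4,-8.8,0,0,0,6.7],[-1.43,-8.96,0,0,0,6.7],[-1.43,-8.96,0,0,0,6.7],[-1.43,-8.96,0,0,0,6.7],[-1.43,-8.96,0,0,0,6.7]]]' 50 60; python3 - <<'E'
from h import *
snap('wrist','w5.png');snap('top','t5.png')
w=cv2.imread('pics/w5.png');t=cv2.imread('pics/t5.png')[222:328,200:322]
cv2.imwrite('pics/c5.png',np.vstack([w[:340],np.hstack([cv2.resize(t,(299,260),interpolation=cv2.INTER_CUBIC),np.zeros((260,341,3),np.uint8)])]))
E
```

```text
time_s: 14.4
eef_pos: [556.8, -72.7, 298.6]
ee_rot: [-0.0, -0.024, 1.0, 0.0]
force: [0.2, -0.1, 0.1]
grip_width: 0.586
grip_force: 0.0
```

View pics/c5.png

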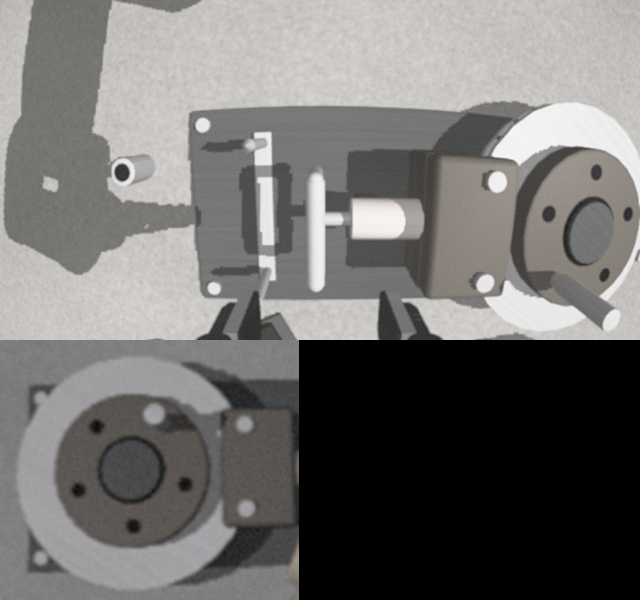

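The wrist view shows the bar from (316,175) to (317,287) and the gauge tips near (248,146) and (262,293). The top crop shows the pin at (153,414), about 40° past its starting place, so the disc has gone more than a full turn.

```bash
python3 - <<'E'
from h import *
f='w5.png'
a,b=fonz(f,316,175,112),fonz(f,317,287,112);print(a,b,(a+b)/2)
a,b=fonz(f,247,146,100),fonz(f,262,293,100);print(a,b,(a+b)/2,np.linalg.norm(a-b))
a,b=fonz(f,262,134,14),fonz(f,269,279,14);print(a,b,(a+b)/2,np.linalg.norm(a-b))
E
```

```text
[512.9 -75.5 112. ] [596.9 -71.  112. ] [554.9  -73.25 112.  ]
[ 494.6 -126.6  100. ] [ 609.8 -114.7  100. ] [ 552.2  -120.65  100.  ] 115.81299581653168
[ 486.3 -128.8   14. ] [ 633.6 -119.8   14. ] [ 559.95 -124.3    14.  ] 147.57469295241648
```

```bash
python3 -m creep '[[[0,0,-0.4,0,0,0],[0,0,-1.1,0,0,0],[0,0,-1.9,0,0,0],[0,0,-2.7,0,0,0],[0,0,-3.5,0,0,0],[0,0,-4.2,0,0,0],[0,0,-4.8,0,0,0],[0,0,-5.3,0,0,0],[0,0,-5.55,0,0,0],[0,0,-5.64,0,0,0],[0,0,-5.64,0,0,0]]]' 50 60; python3 -m creep '[[[0,0,0,0,0,0],[0,0,0,0,0,0],[0,0,0,0,0,0],[0,0,0,0,0,0],[0,0,0,0,0,0],[0,0,0,0,0,0],[0,0,0,0,0,0],[0,0,0,0,0,0],[0,0,0,0,0,0]]]' 8 60
```

```text
time_s: 15.42
eef_pos: [556.7, -73.4, 157.5]
ee_rot: [-0.0, -0.023, 1.0, 0.0]
force: [0.7, -0.2, -0.1]
grip_width: 0.585
grip_force: 0.0
time_s: 16.17
eef_pos: [557.1, -75.3, 158.9]
ee_rot: [0.001, -0.023, 1.0, -0.002]
force: [-0.9, -8.9, 1.6]
grip_width: 0.141
grip_force: 58.4
```

```bash
python3 -m creep '[[[0,-0.1,0,0,0,0],[0.01,-0.25,0,0,0,0],[0.02,-0.4,0,0,0,0],[0.03,-0.6,0,0,0,0],[0.04,-0.8,0,0,0,0],[0.05,-1,0,0,0,0],[0.06,-1.2,0,0,0,0],[0.07,-1.4,0,0,0,0],[0.08,-1.6,0,0,0,0],[0.09,-1.8,0,0,0,0],[0.1,-1.95,0,0,0,0],[0.1,-2.05,0,0,0,0],[0.1,-2.1,0,0,0,0],[0.1,-2.1,0,0,0,0],[0.1,-2.1,0,0,0,0],[0.1,-2.1,0,0,0,0]]]'; python3 - <<'E'
from h import *
snap('scene','s6.png');snap('top','t6.png');snap('wrist','w6.png')
s=cv2.imread('pics/s6.png')[240:350,200:320];t=cv2.imread('pics/t6.png')[235:315,340:400]
cv2.imwrite('pics/c6.png',np.hstack([cv2.resize(s,(480,440),interpolation=cv2.INTER_CUBIC),cv2.resize(t,(320,440),interpolation=cv2.INTER_CUBIC)]))
E
```

```text
time_s: 17.5
eef_pos: [559.5, -124.0, 158.8]
ee_rot: [0.0, -0.023, 1.0, 0.002]
force: [-0.2, 13.1, 6.8]
grip_width: 0.147
grip_force: 59.3
```

View pics/c6.png

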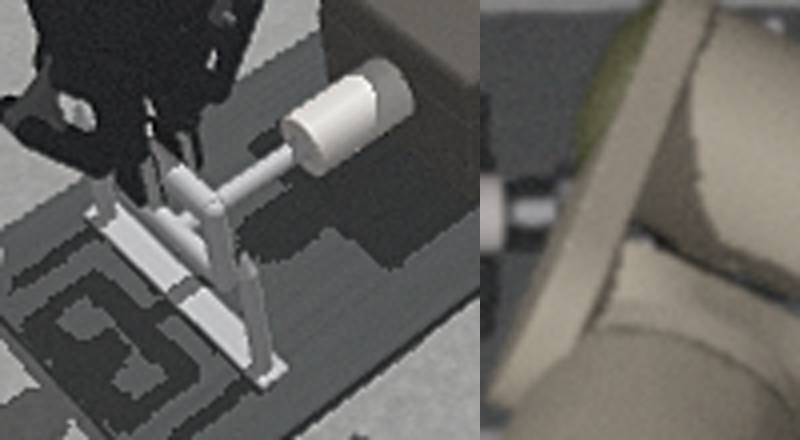

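The scene crop shows the bar's near end top at (212,203) and the near gauge tip at (250,253), with the gripper holding the bar. I'll measure these, and look at the wrist view.

```bash
python3 - <<'E'
from h import *
g=lambda u,v,z:onz('s6.png',200+u/4-.4,240+v/4-.4,z).round(1)
print('bar end top',g(212,203,112),'tip',g(250,253,100)); c=np.load('pics/s6.png.npz');print('cam',(-c['R'].T@c['t']).round())
w=cv2.imread('pics/w6.png')[60:420,100:540];cv2.imwrite('pics/c7.png',cv2.resize(w,(733,600),interpolation=cv2.INTER_CUBIC))
# expected pixel in c6 of bar end axis pts for bar at gauge centre (560,-126.5)
n=np.array([.9989,.047,0])
for lab,C in(('now',(559.5,-124.)),('mark',(560,-126.5))):
  for z,k in((112,40),(112,-40)):
    p=proj('s6.png',np.r_[C,z]+k*n);print(lab,k,(p[0]-200+.4)*4,(p[1]-240+.4)*4)
for k in(65,-65):
    p=proj('s6.png',np.r_[560,-126.5,100]+k*n);print('tip',k,(p[0]-200+.4)*4,(p[1]-240+.4)*4)
E
```

```text
bar end top [ 601.1 -121.3  112. ] tip [ 627.2 -120.4  100. ]
cam [1088. -354.  730.]
now 40 208.33475460284703 201.80482628654644
now -40 106.92307235545636 108.56926455971833
mark 40 204.3129513129471 205.29186351244184
mark -40 102.93112592141924 111.72364470479701
tip 65 241.4429622078122 253.6428190902835
tip -65 77.8426364470109 101.53284650683835
```

View pics/c7.png

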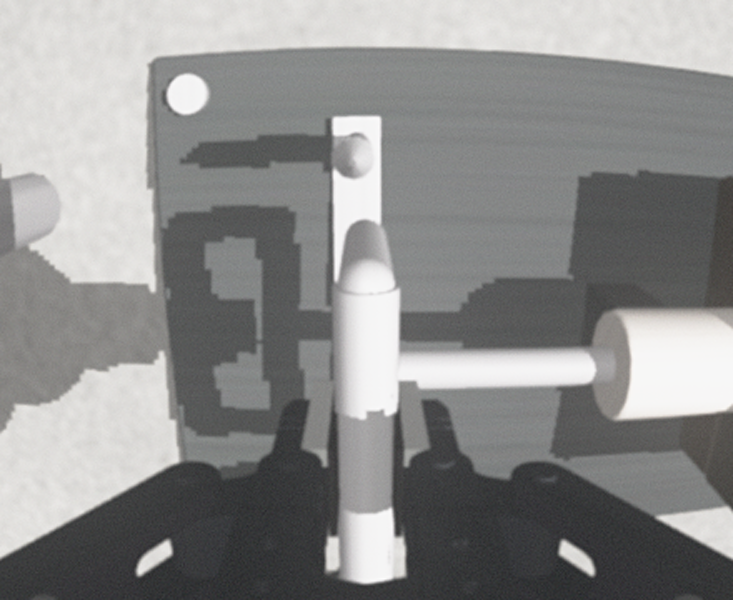

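```bash
python3 - <<'E'
from h import *
g=lambda u,v,z:fonz('w6.png',100+u/1.666-.2,60+v/1.667-.2,z)
print('bar',g(366.5,290,112),g(367,410,112),g(366,560,112));print('tip',g(351,163,100),g(351,158,90),'strip',g(356.5,118,14),g(356,200,14))
E
```

```text
bar [ 518.9 -124.3  112. ] [ 545.2 -122.9  112. ] [ 586.9 -121.2  112. ]
tip [ 494.9 -128.5  100. ] [ 494.5 -128.7   90. ] strip [ 485.1 -128.6   14. ] [ 513.8 -127.5   14. ]
```

The close wrist view puts the bar about 3 mm short and the scene view 0–2.5 mm short, so I'll draw it 2.3 mm further.

```bash
python3 -m creep '[[[0,-0.04,0,0,0,0],[0,-0.09,0,0,0,0],[0,-0.09,0,0,0,0],[0,-0.09,0,0,0,0],[0,-0.09,0,0,0,0],[0,-0.09,0,0,0,0],[0,-0.09,0,0,0,0],[0,-0.09,0,0,0,0]]]'; python3 - <<'E'
from h import *
snap('wrist','w8.png');snap('scene','s8.png')
w=cv2.imread('pics/w8.png')[120:330,260:380];s=cv2.imread('pics/s8.png')[270:350,240:290]
cv2.imwrite('pics/c8.png',np.hstack([cv2.resize(w,(343,600),interpolation=cv2.INTER_CUBIC),cv2.resize(s,(375,600),interpolation=cv2.INTER_CUBIC)]))
E
```

```text
time_s: 18.32
eef_pos: [559.5, -126.1, 158.8]
ee_rot: [0.001, -0.023, 1.0, 0.002]
force: [0.1, 12.9, 7.4]
grip_width: 0.14
grip_force: 59.3
```

View pics/c8.png

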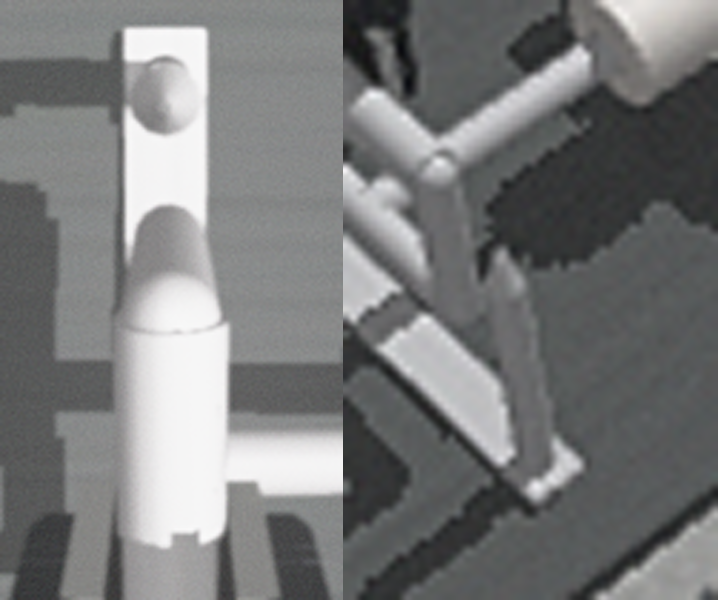

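The wrist crop now shows the gauge tip at (166,105) in near line with the bar centre at (172,330). The scene crop shows the bar's end top at (95,165) and the tip at (158,253), measured from that panel's left edge.

```bash
python3 - <<'E'
from h import *
g=lambda u,v,z:fonz('w8.png',260+u/2.858-.3,120+v/2.857-.3,z)
b=[g(172,335,112),g(172,525,112)];t=[g(166,105,100),g(165,64,15)]
n=np.array([.9989,.047]);m=np.array([-.047,.9989])
print(b,t,[m@(x-b[0])[:2] for x in t])
h=lambda u,v,z:onz('s8.png',240+u/7.5-.4,270+v/7.5-.4,z)
B,T=h(95,162,112),h(158,250,100);print(B,T,m@(T-B)[:2],ctrl.sense()['force'])
E
```

```text
[array([ 520.1, -126.4,  112. ]), array([ 544.4, -125.2,  112. ])] [array([ 494.5, -128.2,  100. ]), array([ 491.8, -128.4,   15. ])] [np.float64(-0.5948199999999818), np.float64(-0.6676999999999995)]
[ 602.39249972 -122.84225827  112.        ] [ 625.62117273 -122.39895869  100.        ] -0.6489356828960764 [ 0.64446514 14.49437035  7.26692118]
```

```bash
python3 -m creep '[[[0,-0.025,0,0,0,0],[0,-0.025,0,0,0,0],[0,-0.025,0,0,0,0],[0,-0.025,0,0,0,0],[0,-0.025,0,0,0,0],[0,-0.025,0,0,0,0]]]'; python3 -c "
from rig import ctrl
print(ctrl.finish_job())"
```

```text
time_s: 18.92
eef_pos: [559.6, -126.7, 158.8]
ee_rot: [0.001, -0.024, 1.0, 0.002]
force: [1.0, 14.6, 8.2]
grip_width: 0.142
grip_force: 59.4
the job is handed in; nothing more can be done
None
```

The job was handed in at 18.9 s: the disc was turned about 398° with the pull fully in (the grip slipped once, about 59 N on the wrist, and I re-gripped), and the pull was then drawn out and is still held with its bar within about 1 mm of the gauge pins.

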